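# Seat a glass strip in the jig and swing the two hold-down arms across it

### The job

Get the glass strip ready for grinding: with a fingertip, push it along the channel of the plywood jig until its end is fully home against the end stop. Then push the two dark steel swing arms round until each lies square across the strip. Only push: do not lift the strip off the board, and leave the other things where they are.

Things in the scene. Friction and masses are not known exactly. Their poses are not given: they have to be found in the camera images.
- jig: Fixed plywood board, 150 (x) x 340 (y) x 12 mm. Origin: centre of its underside, on the table; y runs along the channel to the end stop and points within 0.4 rad of the robot's left (+y). The channel floor is the board's top, z = 12 mm. Two low aluminium fences (5 mm high, 10 wide) stand 46 mm apart beside the channel, from y = -40 to +130 mm; from -170 to -40 mm the board is open.
- jig_stop (a point): Foot of the end stop's face (which looks to the jig's -y), at the middle of the channel on the board's top: x 0, y +130, z 12 mm in the jig's frame; axes as the jig's. The stop is an aluminium bar 60 mm wide, 22 mm thick and 8 mm high.
- glass_strip: Loose pale glass strip with a leafy pattern, 42 (x) x 200 (y) x 7 mm, lying flat in the channel with its length along it; origin: centre of its underside; axes as the jig's. Its end starts 25 to 60 mm short of the stop; home, its centre lies 100 mm from the stop's face. Its other end then still sticks 30 mm out of the fences.
- open_end_arm (a joint): Hinge of the steel swing arm at the jig's open end, +x (far from the robot) side. Bar 14 mm wide, 22 to 36 mm above the table, end 86 mm from the axis. 0 = square across the strip (arm along the jig's -x); positive = open, towards the jig's +y (clockwise from above). Range -0.8 to 1.8 rad, starts at 1.25 to 1.75. No stop at 0: it can go past; light friction (0.08 N m) keeps it where it is left.
- open_end_arm_pivot (a point): Axis of that arm, at the height of the bar's top (36 mm); fixed, at x +50, y -30 mm in the jig's frame. A screw head there rises to 44 mm above the table. The bar passes 3 mm over the strip.
- open_end_arm_tip (a point): On top of that arm's bar, on its centre line, 79 mm from the axis; moves with the arm.
- stop_end_arm (a joint): Hinge of the steel swing arm at the jig's stop end, -x (near the robot) side. Bar 14 mm wide, 22 to 36 mm above the table, end 86 mm from the axis. 0 = square across the strip (arm along the jig's +x); positive = open, towards the jig's +y (counter-clockwise from above). Range -0.8 to 1.8 rad, starts at 1.25 to 1.75. No stop at 0: it can go past; light friction (0.08 N m) keeps it where it is left.
- stop_end_arm_pivot (a point): Axis of that arm, at the height of the bar's top (36 mm); fixed, at x -50, y +80 mm in the jig's frame. A screw head there rises to 44 mm above the table. The bar passes 3 mm over the strip.
- stop_end_arm_tip (a point): On top of that arm's bar, on its centre line, 79 mm from the axis; moves with the arm.
- offcut: Loose amber glass offcut, 31x46x13 mm, lying on the jig's board at its open end, on the far side. Leave it.
- bottle_neck: Loose amber bottle neck, 35 mm wide and 86 mm high, standing behind the jig's open end. Leave it.
- nippers: Loose nippers, 45x169x13 mm, lying on the table behind the jig. Leave them.
- sanding_pad: Loose orange sanding pad, 55x90x21 mm, on the table before the jig. Leave it.
- amber_disc: Loose amber glass disc, 74 mm across and 8 mm high, on the table before the jig. Leave it.
Mind the look-alikes: they are no part of the job. What is shaped like the glass_strip but turquoise is not meant.

How it is judged:
By the outcome, as a careful person would: the job done as asked, in the order asked, and still so for the second after the job is handed in, with the robot touching nothing.
It also fails if it takes over 67 s, if anything falls off the work surface, if the arm or the gripper's body presses on something with over 40 N, if the wrist force passes 120 N, or if a joint passes its speed limit or range.

### The arm

A 6-joint arm with a two-finger parallel gripper is mounted at the origin on a cart in front of the work surface, level with it; the furniture and walls round the work are solid. World frame = base frame: x ahead of the robot, y to its left, z up, the work surface at z = 0. Lengths are in m, angles in degrees, forces in N, time in s.
With the tool pointing down it reaches from about 0.35 to 0.875 m from the base axis. Payload 4.2 kg.
Tool frame: the origin (TCP) lies at the very end of the fingers, on their centre line; the grasp point (between the pads) lies 19 mm behind it; z points along the fingers, y is the line along which they close (so a half turn about z gives the same grasp; the last joint's range is limited). The gripper opens to 87 mm and grips with 3 to 60 N. Pads are 19 mm wide; open, the fingers measure 117 mm over their backs; the gripper's body (75 mm by 190 mm) begins 51 mm behind the grasp point.
Start: joints at [91.937, 22.042, 0.453, 0, -68.411, -14.817], TCP at [0.139, 0.609, 0.223] pointing down, gripper open.
Joint ranges: [-179.83, 179.83], [-69.29, 118.12], [-61.27, 80.66], [-181.25, 117.63], [-171.15, -9.14], [-177.46, 177.46]. Speed limits (degrees/s): [159.86, 159.86, 180, 180, 180, 180].

### API

Orientations are given as a 3x3 rotation matrix whose columns are the frame's x, y, z axes.
In Python, from station import sense, cams, r gives the robot as it stands. The module is installed in compiled form; this text tells all that it offers.
- The arm moves only by the tool step_arm, never from a script. Its argument "targets" is text: rows parted by semicolons, each of 4 numbers parted by spaces: the shift along the tool's x, y, z in cm, then the turn about the tool's z in degrees. In form: x y z turn; .... A call has 1 to 12 rows; each row shifts and turns the commanded pose from where the row before left it, along the tool's axes as they then stand; what a row does not reach is not made up. A row lasts 1/12 s, in which the tool goes at most 41.7 mm and 7.16 degrees, less where a joint would pass 70% of its speed; a pose out of reach is approached as far as the arm can. A call with a gripper value outside its range is refused whole. "claw" is the finger opening in cm, from 0 to 8.7, set as the call begins (left out, the last holds). The fingers move at their own pace and stop on an object; the grip force is fixed at half the most. Time passes only in rows, so rows that do not move let the fingers close. It gives the time, the measured TCP pose, the force, the opening and the grip force at its end, in the units of the state.
- sense(): the state, without advancing time (a new reading comes with each control period).
- cams.capture(name): name is "scene" or "top" or "wrist"; returns a dict with "frame" (480x640x3 uint8, blue, green, red), "vertical_fov" (degrees; the focal length in pixels is half the picture's height over the tangent of half this angle, whatever the lens; pixels are square), "cx", "cy" (the principal point, pixels), "eye" and "rotation" of the camera in the world; the wrist camera has in their place "tool_from_camera" (4x4, takes a point from camera to tool coordinates, whose origin is the TCP and whose axes are the flange's). Camera axes: x right, y down, z forward; pixel columns grow to the right and rows downward; lengths in m; the calibration is good to about 2 mm. A picture is of the moment at which its call begins: read the wrist's pose just before it. There is no depth.
- r.finish_job(): hands the job in; it is judged then, once.
The state is a dict: "time_s": time; "joints": joint angles; "joint_velocities": joint speeds; "effort": joint torques, N m; "tcp_pos": TCP position; "ee_rot": TCP orientation; "wrist_force": force on the tool from outside, world axes, zero at the start; "moment": the same for the moment, N m; "gripper_width": opening from 0.0 (shut) to 1.0 (fully open); "gripper_force": force on a finger pad.
Only numpy, scipy, OpenCV 4.12 (cv2) and the standard library are available. Lean on these libraries where they do the work, as an engineer would, in place of code of your own. Each camera call takes 0.05 s, during which the arm holds its last target. There are 200 camera calls.

## Working session

There is one attempt and no reset: what is moved stays moved. The work goes in short steps, Python scripts to look and compute and a tool call to move; the robot and the scene stay as the last step left them, time stands still between calls to the robot, and variables do not carry over. Pictures are saved under pics/ and viewed, at most 10 in all, crops included, and the job is handed in when it is done.

Besides the shell and the picture viewer there is one more tool, called after ">>>" as name(argument=value, ...) on one line, values as JSON. step_arm: Moves the arm, as the interface text tells. Its arguments: {"type":"object","properties":{"targets":{"type":"string"},"claw":{"type":"number"}},"required":["targets"]}

```bash
mkdir -p pics
cat > h.py <<'E'
import numpy as np, cv2
from station import sense, cams, r
def cap(n):
    s=sense(); c=cams.capture(n); f=240/np.tan(np.radians(c["vertical_fov"]/2))
    if n=="wrist":
        T=np.array(c["tool_from_camera"]); R=np.array(s["ee_rot"]); eye=R@T[:3,3]+np.array(s["tcp_pos"]); rot=R@T[:3,:3]
    else: eye=np.array(c["eye"]); rot=np.array(c["rotation"])
    return dict(im=c["frame"].copy(),f=f,cx=c["cx"],cy=c["cy"],eye=eye,rot=rot)
def ray(c,u,v,z):
    d=c["rot"]@np.array([(u-c["cx"])/c["f"],(v-c["cy"])/c["f"],1]); return c["eye"]+d*(z-c["eye"][2])/d[2]
def proj(c,p):
    q=c["rot"].T@(np.array(p)-c["eye"]); return q[:2]/q[2]*c["f"]+[c["cx"],c["cy"]]
E
python3 - <<'E'
from h import *
import pickle
for n in("top","scene"):
    c=cap(n); cv2.imwrite(f"pics/{n}1.png",c["im"]); pickle.dump(c,open(n+"1.pkl","wb")); print(n,c["eye"],c["f"],c["rot"].round(3).tolist())
s=sense(); print(s["time_s"],s["tcp_pos"],np.round(s["ee_rot"],3).tolist(),s["gripper_width"])
E
```

```text
top [0.33414791 0.17164931 0.86777391] 444.38948266849803 [[-0.39, -0.87, 0.3], [-0.921, 0.367, -0.133], [0.005, -0.328, -0.945]]
scene [0.28001562 0.68573376 0.78653864] 443.35182914766324 [[-0.914, -0.284, 0.291], [-0.406, 0.663, -0.629], [-0.015, -0.693, -0.721]]
0.1 [0.13917626 0.60876104 0.22157725] [[0.975, -0.223, -0.0], [-0.223, -0.975, -0.002], [0.0, 0.002, -1.0]] 1.0002159229632528
```

View pics/top1.png

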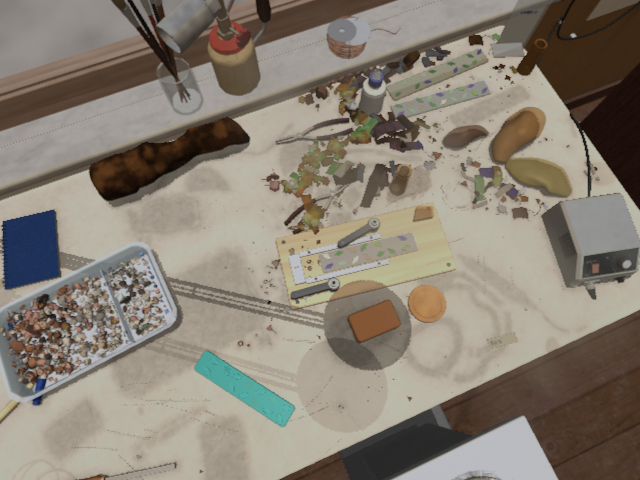

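View pics/scene1.png

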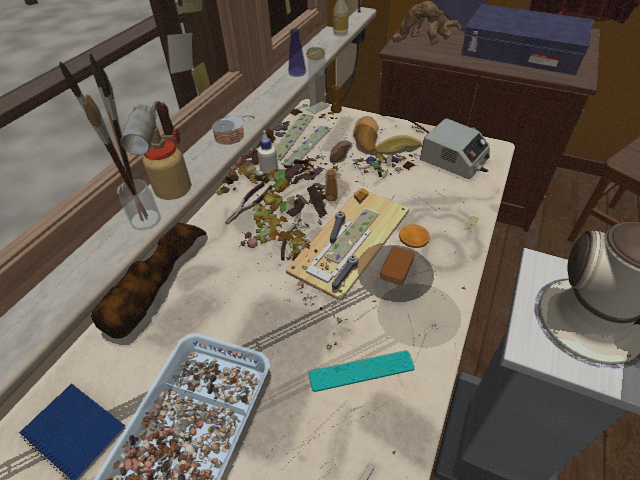

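The jig is at top-view pixels (278–455, 205–305), with the leafy strip in its channel from (320,262) to (415,242). The stop is at the left (297,268). The swing arms are hinged at (374,226), pointing to (340,243), and at (333,285), pointing to (292,295).
Things that could be taken for the strip: the strip in the channel (368,253), the turquoise strip (245,388), and leafy strips at the back (438,75) and (440,98). I choose (368,253), since it is the one lying in the jig. Next is a close crop to check that and measure.

Run:
```python
from h import *
import pickle
c=pickle.load(open("top1.pkl","rb")); im=c["im"]
cv2.imwrite("pics/crop1.png",cv2.resize(im[195:315,268:468],None,fx=4,fy=4,interpolation=cv2.INTER_CUBIC))
# board: yellow plywood mask
hsv=cv2.cvtColor(im,cv2.COLOR_BGR2HSV)
for p in[(300,250),(430,250),(440,230),(285,250)]: print(p,hsv[p[1],p[0]])
m=cv2.inRange(hsv,(15,70,120),(35,255,255)); roi=np.zeros_like(m); roi[195:315,268:468]=m[195:315,268:468]
roi=cv2.morphologyEx(roi,cv2.MORPH_OPEN,np.ones((3,3)))
ct=max(cv2.findContours(roi,0,2)[0],key=cv2.contourArea)
W=np.array([ray(c,*p[0],.012)[:2] for p in ct.astype(float)])
print(len(W),cv2.minAreaRect((W*1000).astype(np.float32)))
print(cv2.boxPoints(cv2.minAreaRect((W*1000).astype(np.float32))))
```

```text
(300, 250) [ 23  66 185]
(430, 250) [ 25  59 183]
(440, 230) [ 24  61 183]
(285, 250) [ 20  76 185]
43 ((405.5498352050781, -90.3416519165039), (72.43278503417969, 56.917701721191406), 67.0857925415039)
[[ 365.23575  -112.619644]
 [ 417.66202  -134.78069 ]
 [ 445.86392   -68.06366 ]
 [ 393.43765   -45.90262 ]]
```

View pics/crop1.png

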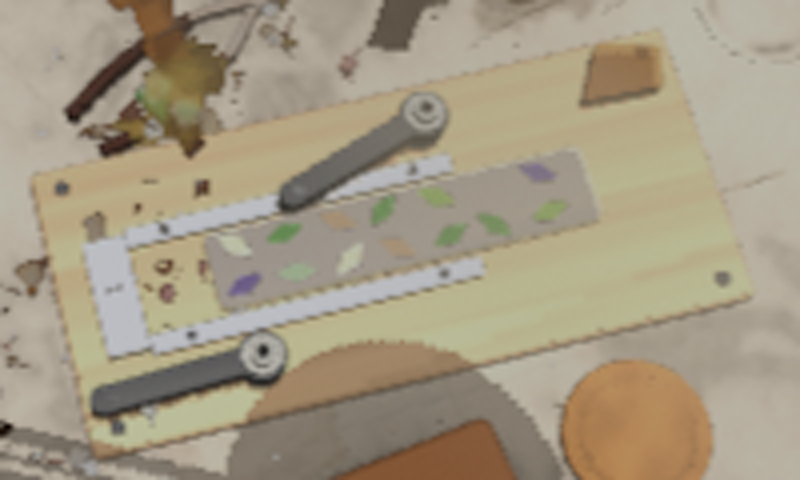

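The crop confirms the pale leafy strip in the channel: corners at crop (205,235), (578,150), (598,220) and (222,308). The stop face is near x=140. The pivots are at (425,112) and (263,350), and the offcut is at (622,75).

```bash
cat >> h.py <<'E'
def kabsch(L,W):
    L=np.array(L,float);W=np.array(W,float); l=L-L.mean(0); w=W-W.mean(0)
    a=np.arctan2((l[:,0]*w[:,1]-l[:,1]*w[:,0]).sum(),(l*w).sum()); R=np.array([[np.cos(a),-np.sin(a)],[np.sin(a),np.cos(a)]])
    o=W.mean(0)-R@L.mean(0); return a,R,o,(W-o-L@R.T)
E
python3 - <<'E'
from h import *
import pickle
c=pickle.load(open("top1.pkl","rb"))
g=lambda U,V,z: ray(c,(U+.5)/4-.5+268,(V+.5)/4-.5+195,z)[:2]*1000
L=[(75,170),(75,-170),(-75,-170),(-75,170),(50,-30),(-50,80)]
W=[g(33,175,.012),g(660,32,.012),g(750,297,.012),g(95,458,.012),g(425,110,.044),g(263,350,.044)]
a,R,o,e=kabsch(L,W); print("angle",a,np.degrees(a),"origin",o.round(1)); print(e.round(1).tolist())
J=lambda U,V,z:(R.T@(g(U,V,z)-o)).round(1)
for n,p in dict(s1=(205,235,.019),s2=(578,150,.019),s3=(598,220,.019),s4=(222,308,.019),t1=(290,195,.036),t2=(98,402,.036),stopface_a=(130,245,.017),stopf_b=(150,335,.017),disc=(637,435,.008),offc=(582,103,.012),off2=(655,90,.012)).items(): print(n,J(*p))
s=sense();print("tool",s["tcp_pos"])
for q in[(0,-170),(0,-120),(0,-60),(50,-30),(-50,80),(0,130)]: print(q,(o+R@q).round(1))
E
```

```text
angle -0.16083094337225431 -9.214934270337713 origin [536.7 -19.2]
[[-1.8, -2.6], [-1.0, 1.7], [2.2, 3.4], [0.1, -2.1], [-0.1, 0.7], [0.6, -1.1]]
s1 [20.  90.3]
s2 [  19.  -104.5]
s3 [ -18.9 -102.9]
s4 [-18.5  91.1]
t1 [25.1 46. ]
t2 [-53.3 160.4]
stopface_a [ 24.3 127.7]
stopf_b [-22.9 128.5]
disc [-125.4  -90.9]
offc [  45.2 -116.5]
off2 [  43.2 -155.5]
tool [0.13917626 0.60876104 0.22157725]
(0, -170) [ 509.5 -187. ]
(0, -120) [ 517.5 -137.6]
(0, -60) [527.1 -78.4]
(50, -30) [581.3 -56.8]
(-50, 80) [500.2  67.8]
(0, 130) [557.6 109.2]
```

>>> step_arm(targets="2.2 2.5 -0.4 -3.7;2.2 2.5 -0.4 0;2.2 2.5 -0.4 0;2.2 2.5 -0.4 0;2.2 2.5 -0.4 0;2.2 2.5 -0.4 0;2.2 2.5 -0.4 0;2.2 2.5 -0.4 0;2.2 2.5 -0.4 0;2.2 2.5 -0.4 0;2.2 2.5 -0.4 0", claw=0)

```text
time_s: 1.02
tcp_pos: [0.3327, 0.2963, 0.2665]
ee_rot: [[0.987, -0.159, -0.0], [-0.159, -0.987, -0.0], [-0.0, 0.0, -1.0]]
wrist_force: [1.2, 1.4, 0.2]
gripper_width: 0.247
gripper_force: 0.0
```

>>> step_arm(targets="2.2 2.5 -0.4 0;2.2 2.5 -0.4 0;2.2 2.5 -0.4 0;2.2 2.5 -0.4 0;2.2 2.5 -0.4 0;2.2 2.5 -0.4 0;2.2 2.5 -0.4 0;2.2 2.5 -0.4 0;2.2 2.5 -0.4 0;2.2 2.5 -0.4 0;0 0 0 0;0 0 0 0")

```text
time_s: 2.02
tcp_pos: [0.51, 0.0148, 0.3057]
ee_rot: [[0.987, -0.163, -0.002], [-0.163, -0.987, -0.0], [-0.002, 0.0, -1.0]]
wrist_force: [-1.3, 0.0, -0.1]
gripper_width: 0.005
gripper_force: 0.0
```

Run:
```python
from h import *
import pickle
s=sense();print(s["time_s"],s["tcp_pos"],np.round(s["ee_rot"],3).tolist(),s["gripper_width"],s["wrist_force"])
c=cap("wrist"); pickle.dump(c,open("w1.pkl","wb")); cv2.imwrite("pics/w1.png",c["im"]); print(c["eye"],c["f"])
```

```text
2.0167 [0.50998695 0.0148351  0.30574515] [[0.987, -0.163, -0.002], [-0.163, -0.987, -0.0], [-0.002, 0.0, -1.0]] 0.005417777435238008 [-1.27950675  0.00769943 -0.10056625]
[0.59035003 0.00149452 0.46837412] 402.70002370769276
```

View pics/w1.png

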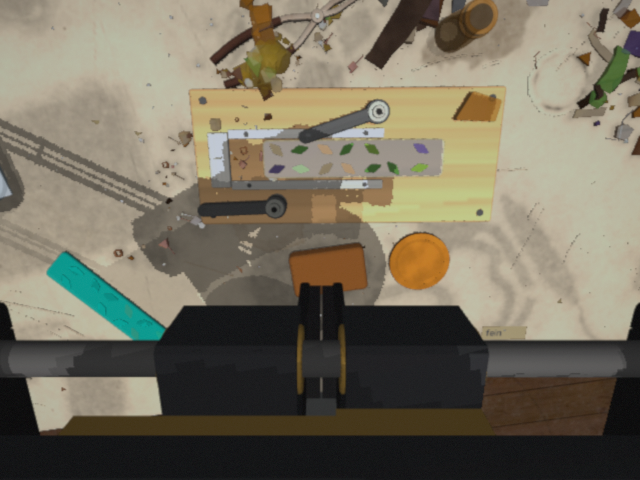

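The wrist view shows the whole jig. Board corners are at (190,89), (505,86), (492,222) and (204,222), and the pivots at (378,111) and (275,207). The strip runs from (263,158) to (441,157), the stop face is at about 229, and the bottle neck is at (465,25).

Run:
```python
from h import *
import pickle
c=pickle.load(open("w1.pkl","rb"))
g=lambda U,V,z: ray(c,U,V,z)[:2]*1000
L=[(75,170),(75,-170),(-75,-170),(-75,170),(50,-30),(-50,80)]
W=[g(190,89,.012),g(505,86,.012),g(492,222,.012),g(204,222,.012),g(378,110.5,.044),g(275.5,206.5,.044)]
a,R,o,e=kabsch(L,W); print("angle",a,np.degrees(a),"origin",o.round(1)); print(e.round(1).tolist())
J=lambda U,V,z:(R.T@(g(U,V,z)-o)).round(1)
for n,p in dict(s1=(263,140,.019),s2=(441,138,.019),s3=(441,176,.019),s4=(265,175,.019),t1=(302,137,.036),t2=(200,210,.036),stopface_a=(229,132,.012),stopf_b=(230,188,.012),bottletop=(480,15,.086),bottlebase=(450,38,.0),off=(457,118,.012)).items(): print(n,J(*p))
cv2.imwrite("pics/w1c.png",cv2.resize(c["im"][75:235,180:380],None,fx=4,fy=3.7,interpolation=cv2.INTER_CUBIC))
```

```text
angle -0.15681716987915392 -8.984961989261578 origin [537.3 -20.8]
[[-1.9, -1.2], [-0.6, 3.6], [-0.9, -0.4], [1.4, -2.9], [0.2, 2.1], [1.9, -1.2]]
s1 [20.3 92.5]
s2 [  21.  -100.8]
s3 [ -20.3 -104.1]
s4 [-17.7  92.2]
t1 [24.1 49.4]
t2 [-53.1 163.3]
stopface_a [ 28.7 130.4]
stopf_b [-33.2 133.9]
bottletop [ 126.5 -106.1]
bottlebase [ 122.4 -107.4]
off [  41.6 -118.5]
```

View pics/w1c.png

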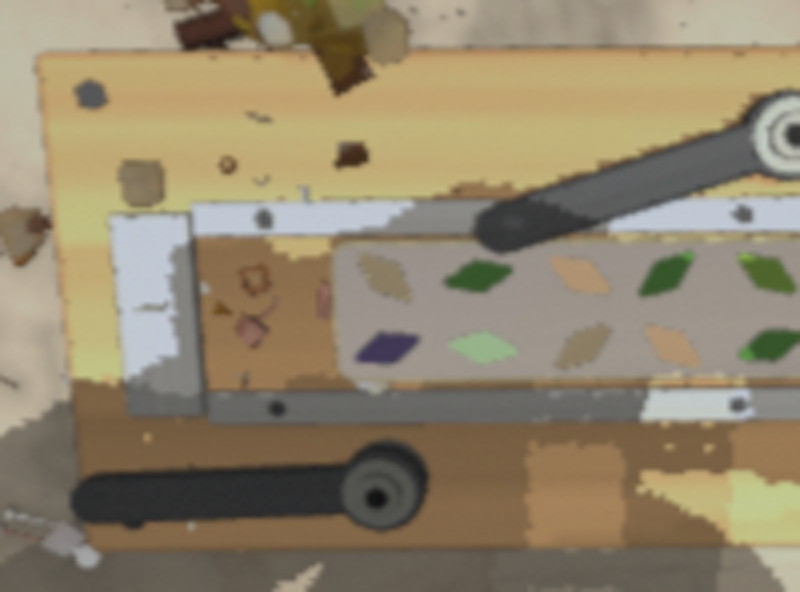

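>>> step_arm(targets="0.32 1.8 2.5 -0.3;0.32 1.8 2.5 0;0.32 1.8 2.5 0;0.32 1.8 2.5 0;0.32 1.8 2.5 0;0.32 1.8 2.5 0;0.32 1.8 2.5 0;0.32 1.8 2.5 0;0.32 1.8 2.5 0;0.32 1.8 2.5 0;0 0 0 0;0 0 0 0")

```text
time_s: 3.07
tcp_pos: [0.5124, -0.166, 0.0554]
ee_rot: [[0.988, -0.154, -0.004], [-0.154, -0.988, 0.0], [-0.004, 0.0, -1.0]]
wrist_force: [-0.2, -0.0, 0.3]
gripper_width: 0.008
gripper_force: 0.0
```

```bash
cat >> h.py <<'E'
JA=-np.radians(9.1); JO=np.array([.537,-.020])
def st():
    s=sense(); p=np.array(s["tcp_pos"]); R=np.array([[np.cos(JA),-np.sin(JA)],[np.sin(JA),np.cos(JA)]])
    e=np.array(s["ee_rot"]); print("t",s["time_s"],"jig mm",(R.T@(p[:2]-JO)*1000).round(1),"z",(p[2]*1000).round(1),"yaw",np.degrees(np.arctan2(e[1,0],e[0,0])).round(2),"F",np.round(s["wrist_force"],1))
E
python3 -c "from h import *; st()"
```

```text
t 3.0667 jig mm [  -1.2 -148. ] z 55.4 yaw -8.86 F [-0.2 -0.   0.3]
```

>>> step_arm(targets="0.1 0 1 0;0 0 1 0;0 0 1 0;0 0 1 0;0 0 0 0;0 -0.6 0 0;0 -0.6 0 0;0 -0.6 0 0;0 -0.4 0 0;0 -0.4 0 0;0 -0.4 0 0;0 -0.4 0 0")

```text
time_s: 4.07
tcp_pos: [0.5199, -0.1327, 0.0168]
ee_rot: [[0.988, -0.154, 0.0], [-0.154, -0.988, -0.0], [0.0, -0.0, -1.0]]
wrist_force: [-0.7, -0.2, -0.2]
gripper_width: 0.007
gripper_force: 0.2
```

>>> step_arm(targets="0 -0.4 0 0;0 -0.4 0 0;0 -0.4 0 0;0 -0.4 0 0;0 -0.3 0 0;0 -0.3 0 0;0 -0.2 0 0;0 0 0 0")

```text
time_s: 4.73
tcp_pos: [0.5236, -0.1091, 0.0166]
ee_rot: [[0.988, -0.154, 0.0], [-0.154, -0.988, 0.0], [0.0, -0.0, -1.0]]
wrist_force: [0.3, -1.1, 0.6]
gripper_width: 0.008
gripper_force: 0.2
```

Run:
```python
from h import *
st(); c=cap("wrist"); cv2.imwrite("pics/w2.png",c["im"])
```

```text
t 4.7333 jig mm [  0.8 -90.1] z 16.6 yaw -8.86 F [ 0.3 -1.1  0.6]
```

View pics/w2.png

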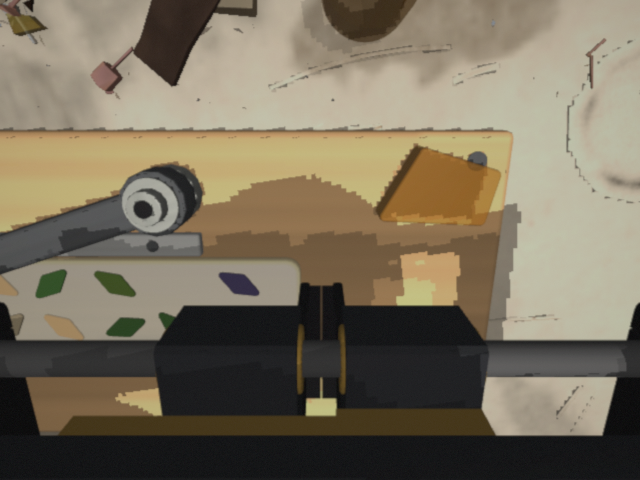

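The strip has moved. Its end at (300,290) touches the finger. I'll lower the finger slightly for better overlap and push on gently.

>>> step_arm(targets="0 0.2 0 0;0 0 0.18 0;0 0 0 0;0 -0.2 0 0;0 -0.2 0 0;0 -0.2 0 0;0 -0.1 0 0;0 0 0 0")

```text
time_s: 5.45
tcp_pos: [0.5243, -0.1042, 0.0148]
ee_rot: [[0.988, -0.154, 0.0], [-0.154, -0.988, 0.0], [0.0, -0.0, -1.0]]
wrist_force: [-0.6, 0.2, -0.6]
gripper_width: 0.008
gripper_force: 0.0
```

```bash
python3 -c "from h import *; st()"
```

```text
t 5.45 jig mm [  0.8 -85.2] z 14.8 yaw -8.86 F [-0.6  0.2 -0.6]
```

Still no stop force, so I continue in 1 mm rows.

>>> step_arm(targets="0 -0.1 0 0;0 -0.1 0 0;0 -0.1 0 0;0 0 0 0")

```text
time_s: 5.78
tcp_pos: [0.5247, -0.1014, 0.0148]
ee_rot: [[0.988, -0.154, 0.0], [-0.154, -0.988, 0.0], [0.0, -0.0, -1.0]]
wrist_force: [-0.3, 0.1, -0.2]
gripper_width: 0.005
gripper_force: 0.0
```

>>> step_arm(targets="0 -0.1 0 0;0 -0.1 0 0;0 0 0 0")

```text
time_s: 6.03
tcp_pos: [0.525, -0.0994, 0.0148]
ee_rot: [[0.988, -0.154, 0.0], [-0.154, -0.988, 0.0], [0.0, -0.0, -1.0]]
wrist_force: [-0.5, -0.9, 0.2]
gripper_width: 0.007
gripper_force: 0.1
```

Run:
```python
from h import *
st(); c=cap("top"); a=cv2.resize(c["im"][195:315,268:468],None,fx=4,fy=4,interpolation=cv2.INTER_CUBIC)
cv2.imwrite("pics/t2.png",a)
```

```text
t 6.0333 jig mm [  0.7 -80.3] z 14.8 yaw -8.87 F [-0.5 -0.9  0.2]
```

View pics/t2.png

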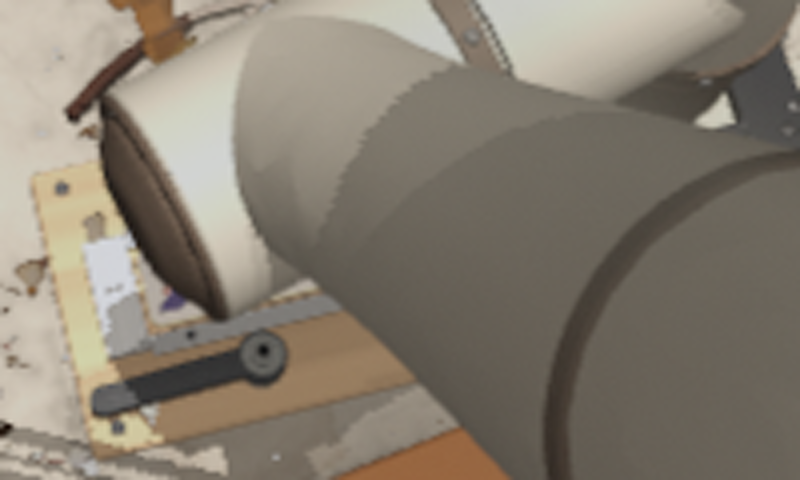

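The strip's stop-end corner, at about crop (150,320), is now near the stop. I continue until the force rises.

>>> step_arm(targets="0 -0.1 0 0;0 -0.1 0 0;0 0 0 0")

```text
time_s: 6.33
tcp_pos: [0.5253, -0.0974, 0.0148]
ee_rot: [[0.988, -0.154, 0.0], [-0.154, -0.988, 0.0], [0.0, -0.0, -1.0]]
wrist_force: [-0.8, 0.1, 0.5]
gripper_width: 0.002
gripper_force: 0.1
```

>>> step_arm(targets="0 -0.1 0 0;0 -0.1 0 0;0 0 0 0")

```text
time_s: 6.58
tcp_pos: [0.5249, -0.0967, 0.0147]
ee_rot: [[0.988, -0.154, -0.002], [-0.154, -0.988, -0.002], [-0.002, 0.002, -1.0]]
wrist_force: [-0.4, -6.3, 0.9]
gripper_width: 0.001
gripper_force: 3.3
```

>>> step_arm(targets="0 -0.1 0 0;0 -0.1 0 0;0 0 0 0")

```text
time_s: 6.83
tcp_pos: [0.5243, -0.0964, 0.0148]
ee_rot: [[0.988, -0.154, -0.004], [-0.154, -0.988, -0.003], [-0.003, 0.004, -1.0]]
wrist_force: [-0.5, -13.4, 1.9]
gripper_width: 0.003
gripper_force: 7.1
```

```bash
python3 -c "from h import *; st()"
```

```text
t 6.8333 jig mm [ -0.4 -77.5] z 14.8 yaw -8.87 F [ -0.5 -13.4   1.9]
```

Force has risen firmly to 13 N with no further motion, so the strip is home. I back off, rise and go to the far side of the open-end arm.

>>> step_arm(targets="0 0.7 0 0;0 0.7 0 0;0 0 -2 0;0 0 -2 0;0 0 -2 0;1.0 -2.3 0 0;1.0 -2.3 0 0;1.0 -2.3 0 0;1.0 -2.3 0 0;1.0 -2.3 0 0;1.0 -2.3 0 0;0 0 0 0")

```text
time_s: 7.83
tcp_pos: [0.6074, 0.0232, 0.0749]
ee_rot: [[0.989, -0.15, 0.004], [-0.15, -0.989, 0.001], [0.003, -0.002, -1.0]]
wrist_force: [0.8, -0.3, -0.9]
gripper_width: 0.008
gripper_force: 0.0
```

Run:
```python
from h import *
st(); c=cap("wrist"); cv2.imwrite("pics/w3.png",c["im"])
```

```text
t 7.8333 jig mm [62.7 53.8] z 74.9 yaw -8.65 F [ 0.8 -0.3 -0.9]
```

View pics/w3.png

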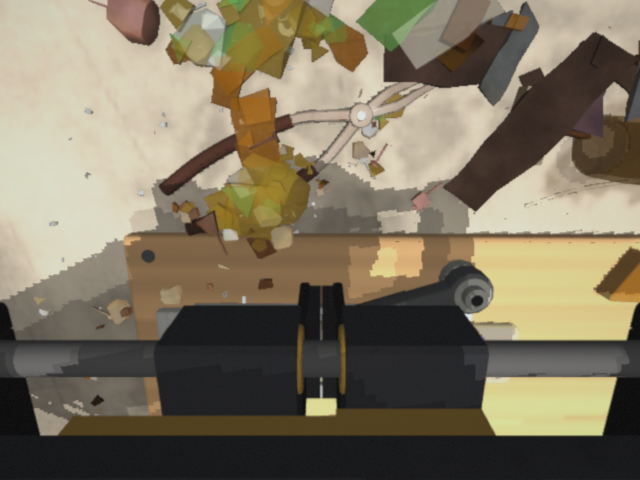

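>>> step_arm(targets="0 1.05 0 0;0 1.05 0 0;0 0 1.6 0;0 0 1.6 0;0 0 1.6 0;0 0 0 0;-0.7 0 0 0;-0.7 0 0 0")

```text
time_s: 8.55
tcp_pos: [0.5882, 0.0001, 0.0278]
ee_rot: [[0.988, -0.155, 0.004], [-0.155, -0.988, 0.0], [0.003, -0.001, -1.0]]
wrist_force: [2.7, -0.7, -0.4]
gripper_width: 0.002
gripper_force: 1.1
```

```bash
python3 -c "from h import *; st()"
```

```text
t 8.55 jig mm [47.4 27.9] z 27.8 yaw -8.93 F [ 2.7 -0.7 -0.4]
```

>>> step_arm(targets="-0.42 0.0 0.05 0;-0.42 0.05 0.05 0;-0.42 0.05 0.05 0;-0.42 0.05 0 0;-0.42 0.1 0 0;-0.42 0.2 0 0;-0.42 0.24 0 0;-0.4 0.24 0 0;-0.4 0.24 0 0;0 0 0 0")

```text
time_s: 9.38
tcp_pos: [0.5469, -0.0052, 0.025]
ee_rot: [[0.988, -0.155, -0.002], [-0.155, -0.988, -0.0], [-0.002, 0.001, -1.0]]
wrist_force: [-0.0, 0.7, -0.4]
gripper_width: 0.005
gripper_force: 0.2
```

```bash
python3 -c "from h import *; st()"
```

```text
t 9.3833 jig mm [ 7.4 16.1] z 25.0 yaw -8.92 F [-0.   0.7 -0.4]
```

>>> step_arm(targets="-0.32 0.4 0 0;-0.32 0.4 0 0;-0.32 0.4 0 0;-0.15 0.32 0 0;-0.15 0.32 0 0;-0.15 0.32 0 0;0 0 0 0")

```text
time_s: 9.97
tcp_pos: [0.5304, -0.0246, 0.0251]
ee_rot: [[0.988, -0.155, -0.001], [-0.155, -0.988, -0.0], [-0.001, 0.0, -1.0]]
wrist_force: [-0.1, 0.3, 0.3]
gripper_width: 0.002
gripper_force: 0.1
```

```bash
python3 -c "from h import *; st()"
```

```text
t 9.9667 jig mm [-5.8 -5.6] z 25.1 yaw -8.93 F [-0.1  0.3  0.3]
```

>>> step_arm(targets="-0.1 0.25 0 0;-0.1 0.25 0 0;-0.1 0.2 0 0;0 0.1 0 0;0 0 0 0;0 -0.5 0 0;0 -0.5 0 0;0 0 -2 0;0 0 -3 0;-0.5 0 -3 0;-0.5 0 -3 0;0 0 0 0")

```text
time_s: 10.97
tcp_pos: [0.5217, -0.019, 0.1413]
ee_rot: [[0.988, -0.152, 0.011], [-0.152, -0.988, 0.001], [0.011, -0.003, -1.0]]
wrist_force: [1.2, 1.0, -0.0]
gripper_width: 0.007
gripper_force: 0.0
```

>>> step_arm(targets="-1 0 -3 0;-1 0 -3 0;-1 0 -3 0;-1 0 -3 0;-1 0 -3 0;0 0 0 0;0 0 0 0")

```text
time_s: 11.55
tcp_pos: [0.4695, -0.0116, 0.287]
ee_rot: [[0.988, -0.154, 0.004], [-0.154, -0.988, 0.002], [0.004, -0.002, -1.0]]
wrist_force: [-0.3, -0.3, -0.9]
gripper_width: 0.005
gripper_force: 0.0
```

Run:
```python
from h import *
import pickle
st(); c=cap("wrist"); pickle.dump(c,open("w4.pkl","wb")); a=np.full_like(c["im"],0); cv2.imwrite("pics/w4.png",cv2.resize(c["im"][70:270,140:540],None,fx=2,fy=2,interpolation=cv2.INTER_CUBIC))
```

```text
t 11.55 jig mm [-68.   -2.4] z 287.0 yaw -8.84 F [-0.3 -0.3 -0.9]
```

View pics/w4.png

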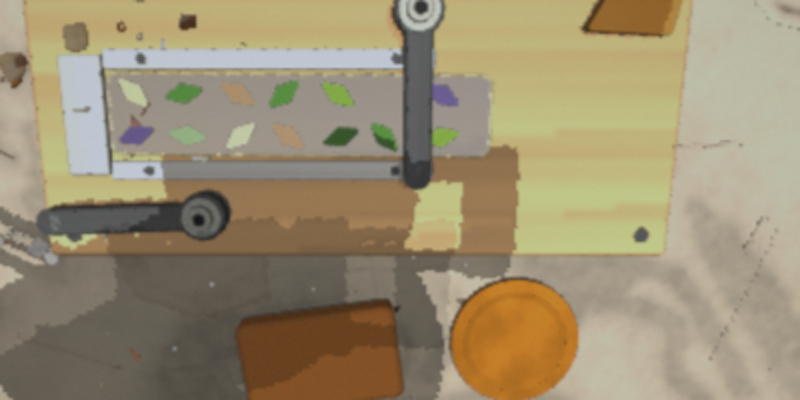

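The strip's end at crop 110 meets the stop face at about 107. The open-end arm lies across the strip from (418,8) to (417,180). Next I measure its angle and the strip's gap.

Run:
```python
from h import *
import pickle
c=pickle.load(open("w4.pkl","rb")); im=c["im"]; f=lambda U,V:((U+.5)/2-.5+140,(V+.5)/2-.5+70)
g=cv2.GaussianBlur(cv2.cvtColor(im,cv2.COLOR_BGR2GRAY),(3,3),0).astype(float)
P=[]
for v in range(91,150,3):
    row=g[v,330:370]; d=np.diff(row); l=d[:20].argmin(); rr=20+d[20:].argmax()
    P.append((v,330+l+.5,330+rr+.5))
P=np.array(P); print(P.tolist())
C=np.array([ray(c,(a+b)/2,v,.036)[:2]*1000 for v,a,b in P]); Wd=[np.linalg.norm(ray(c,a,v,.036)-ray(c,b,v,.036))*1000 for v,a,b in P]
d=cv2.fitLine(C.astype(np.float32),cv2.DIST_HUBER,0,.01,.01).ravel()[:2]; print("bar dir",np.degrees(np.arctan2(d[1],d[0])),"width",np.round(Wd,1))
# refs: board far/near edges, fence edges: vertical gradients
F=[]
for z,v0,v1,u0,u1,s in((.017,90,98,200,330,1),(.017,148,154,230,330,1),(.012,190,202,240,440,0)):
    pts=[]
    for u in range(u0,u1,5):
        col=np.abs(np.diff(g[v0:v1+1,u])); pts.append(ray(c,u,v0+col.argmax()+.5,z)[:2]*1000)
    d=cv2.fitLine(np.array(pts,np.float32),cv2.DIST_HUBER,0,.01,.01).ravel()[:2]; print("ref y-dir",np.degrees(np.arctan2(d[1],d[0]))%180-90)
q=lambda U,V,z: ray(c,*f(U,V),z)[:2]*1000
W=[q(421,7,.044),q(199,219,.044)]
v=(W[0]-W[1]); print("pivot vec",v,np.linalg.norm(v),"(want 148.7) jig angle",np.degrees(np.arctan2(v[1],v[0])-np.arctan2(-110,100)))
L=[(50,-30),(-50,80)]; a,R,o,e=kabsch(L,W); print(np.degrees(a),o)
for U,V,z in((110,100,.019),(111,140,.019),(105,80,.012),(110,160,.012),(493,110,.019),(417,184,.036),(40,222,.036)): print((R.T@(q(U,V,z)-o)).round(1))
```

```text
[[91.0, 340.5, 356.5], [94.0, 340.5, 356.5], [97.0, 335.5, 355.5], [100.0, 335.5, 355.5], [103.0, 340.5, 356.5], [106.0, 340.5, 356.5], [109.0, 341.5, 356.5], [112.0, 341.5, 356.5], [115.0, 340.5, 365.5], [118.0, 340.5, 366.5], [121.0, 340.5, 355.5], [124.0, 341.5, 355.5], [127.0, 340.5, 355.5], [130.0, 340.5, 355.5], [133.0, 340.5, 355.5], [136.0, 340.5, 355.5], [139.0, 340.5, 355.5], [142.0, 340.5, 355.5], [145.0, 341.5, 355.5], [148.0, 340.5, 355.5]]
bar dir -8.60617 width [15.5 15.5 19.4 19.5 15.6 15.6 14.7 14.7 24.6 25.6 14.8 13.9 14.9 14.9
 14.9 15.  15.  15.  14.1 15.1]
ref y-dir -8.870148
ref y-dir -9.350723
ref y-dir -9.234566
pivot vec [  81.35037576 -123.98618142] 148.29179619267077 (want 148.7) jig angle -9.003825939184125
-9.003825939184125 [536.67986554 -19.76354741]
[  7.4 127.2]
[-12.6 128.5]
[ 17.2 131. ]
[-23.4 132. ]
[  2.9 -69.8]
[-33.  -30.4]
[-52.9 163.6]
```

The open-end arm is square to within about 0.5°, and the strip's free end is at y = -69.8 mm, which is home. Next is the near side of the stop-end arm.

>>> step_arm(targets="-0.14 -1.37 2.25 0;-0.14 -1.37 2.25 0;-0.14 -1.37 2.25 0;-0.14 -1.37 2.25 0;-0.14 -1.37 2.25 0;-0.14 -1.37 2.25 0;-0.14 -1.37 2.25 0;-0.14 -1.37 2.25 0;-0.14 -1.37 2.25 0;-0.14 -1.37 2.25 0;0 0 0 0;0 0 0 0")

```text
time_s: 12.6
tcp_pos: [0.475, 0.1247, 0.0579]
ee_rot: [[0.988, -0.153, -0.005], [-0.153, -0.988, -0.004], [-0.005, 0.004, -1.0]]
wrist_force: [0.4, -0.2, 0.8]
gripper_width: 0.005
gripper_force: 0.0
```

```bash
python3 -c "from h import *; st()"
```

```text
t 12.6 jig mm [-84.1 133.1] z 57.9 yaw -8.82 F [ 0.4 -0.2  0.8]
```

>>> step_arm(targets="0 0 1.1 0;0 0 1.1 0;0 0 1.1 0;0 0 0 0;0.5 0 0 0;0.5 0 0 0;0.5 0 0 0;0.41 -0.1 0 0;0.41 -0.1 0 0;0.41 -0.1 0 0;0.41 -0.1 0 0;0.41 -0.1 0 0")

```text
time_s: 13.6
tcp_pos: [0.5124, 0.1245, 0.027]
ee_rot: [[0.988, -0.155, -0.001], [-0.155, -0.988, -0.0], [-0.001, 0.001, -1.0]]
wrist_force: [-1.7, 0.2, 0.6]
gripper_width: 0.005
gripper_force: 0.9
```

```bash
python3 -c "from h import *; st()"
```

```text
t 13.6 jig mm [-47.1 138.8] z 27.0 yaw -8.89 F [-1.7  0.2  0.6]
```

>>> step_arm(targets="0.4 0 0.05 0;0.4 0 0.05 0;0.4 0.03 0.05 0;0.4 0.05 0 0;0.4 0.05 0 0;0.4 0.2 0 0;0.4 0.23 0 0;0.4 0.23 0 0;0.4 0.23 0 0;0 0 0 0")

```text
time_s: 14.43
tcp_pos: [0.5477, 0.1088, 0.0259]
ee_rot: [[0.988, -0.155, 0.002], [-0.155, -0.988, 0.0], [0.002, -0.001, -1.0]]
wrist_force: [-0.4, 0.6, -0.0]
gripper_width: 0.004
gripper_force: 0.0
```

```bash
python3 -c "from h import *; st()"
```

```text
t 14.4333 jig mm [ -9.8 128.9] z 25.9 yaw -8.9 F [-0.4  0.6 -0. ]
```

>>> step_arm(targets="0.3 0.37 0 0;0.3 0.37 0 0;0.3 0.37 0 0;0.3 0.37 0 0;0.15 0.32 0 0;0.15 0.32 0 0;0.15 0.32 0 0;0 0 0 0")

```text
time_s: 15.1
tcp_pos: [0.5594, 0.0818, 0.0259]
ee_rot: [[0.988, -0.155, 0.001], [-0.155, -0.988, -0.0], [0.001, 0.0, -1.0]]
wrist_force: [-1.0, 0.5, 0.2]
gripper_width: 0.007
gripper_force: 0.0
```

```bash
python3 -c "from h import *; st()"
```

```text
t 15.1 jig mm [  6. 104.] z 25.9 yaw -8.91 F [-1.   0.5  0.2]
```

>>> step_arm(targets="0.1 0.25 0 0;0.1 0.25 0 0;0.1 0.2 0 0;0 0.08 0 0;0 0 0 0;0 -0.5 0 0;0 -0.5 0 0;0 0 -2 0;0 0 -3 0;-0.7 0.7 -3 0;-0.7 0.7 -3 0;-0.7 0.7 -3 0")

```text
time_s: 16.1
tcp_pos: [0.538, 0.0669, 0.1671]
ee_rot: [[0.988, -0.154, -0.0], [-0.154, -0.988, -0.0], [-0.0, 0.0, -1.0]]
wrist_force: [-0.1, 0.4, -0.4]
gripper_width: 0.006
gripper_force: 0.0
```

>>> step_arm(targets="-1 1 -2.5 0;-1 1 -2.5 0;-1 1 -2.5 0;-1 1 -2.5 0;-1 1 -2.5 0;0 0 0 0;0 0 0 0")

```text
time_s: 16.68
tcp_pos: [0.4815, 0.0253, 0.2927]
ee_rot: [[0.988, -0.154, 0.004], [-0.154, -0.988, 0.002], [0.004, -0.002, -1.0]]
wrist_force: [-0.2, 0.7, -0.4]
gripper_width: 0.006
gripper_force: 0.0
```

Run:
```python
from h import *
import pickle
st(); c=cap("wrist"); pickle.dump(c,open("w5.pkl","wb")); cv2.imwrite("pics/w5.png",cv2.resize(c["im"][50:250,140:540],None,fx=2,fy=2,interpolation=cv2.INTER_CUBIC))
```

```text
t 16.6833 jig mm [-62.   35.9] z 292.7 yaw -8.88 F [-0.2  0.7 -0.4]
```

View pics/w5.png

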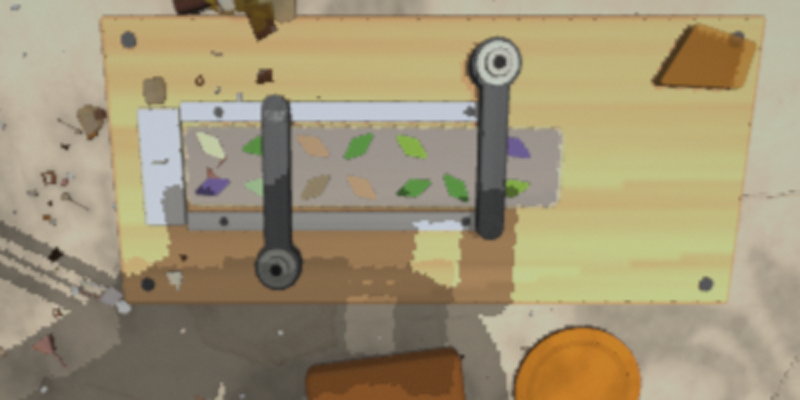

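Both arms lie across the strip: pivot (499,62) to tip (489,236), and pivot (277,270) to tip (275,98). The strip is against the stop at 185. Now I measure both angles.

Run:
```python
from h import *
import pickle
c=pickle.load(open("w5.pkl","rb")); im=c["im"]; big=cv2.resize(im[50:250,140:540],None,fx=2,fy=2,interpolation=cv2.INTER_CUBIC)
g=cv2.GaussianBlur(cv2.cvtColor(big,cv2.COLOR_BGR2GRAY),(5,5),0).astype(float)
q=lambda U,V,z: ray(c,(U+.5)/2-.5+140,(V+.5)/2-.5+50,z)[:2]*1000
W=[q(499,62,.044),q(277,270,.044)]
L=[(50,-30),(-50,80)]; a,R,o,e=kabsch(L,W); print("jig",np.degrees(a),o.round(1),np.linalg.norm(W[0]-W[1]))
for n,u0,v0,v1 in(("open",491,100,220),("stop",277,115,235)):
    C=[];w=[]
    for v in range(v0,v1,4):
        d=np.diff(g[v,u0-22:u0+23]); l=u0-22+d[:22].argmin()+.5; rr=u0+d[22:].argmax()+.5
        A,B=q(l,v,.036),q(rr,v,.036); wd=np.linalg.norm(A-B)
        if 12<wd<16.5: C.append((A+B)/2); w.append(wd)
    C=np.array(C); d=cv2.fitLine(C.astype(np.float32),cv2.DIST_HUBER,0,.01,.01).ravel()[:2]
    p=W[0 if n=="open" else 1]; t=C[-4:].mean(0) if n=="open" else C[:4].mean(0)
    m=R.T@(t-o); print(n,len(C),"line deg",np.degrees(np.arctan2(d[1],d[0])),"width",np.mean(w),"tip in jig",m, "mean y",((C-o)@R)[:,1].mean())
for U,V in((185,165),(562,165)): print((R.T@(q(U,V,.019)-o)).round(1))
```

```text
jig -8.715160126518922 [536.7 -19.7] 147.93674950534134
open 30 line deg -8.354979 width 15.311835760481166 tip in jig [-20.5302818  -29.28484097] mean y -29.157285585707704
stop 30 line deg -9.613761 width 15.045952671277453 tip in jig [23.33058629 78.59725503] mean y 79.22407816244166
[  1.6 128.8]
[  1.  -69.1]
```

```bash
python3 -c "from h import *; print(r.finish_job())"
```

```text
the job is handed in; nothing more can be done
None
```

The job is handed in: the glass strip is home against the end stop and both swing arms lie within about 1° of square across it, done by pushing only, with the clock at about 17 s of the 67 s allowed.

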